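Index the vial carousel on by one hole

TASK

Bring the next vial pocket in front of the reader: press the carousel's spring plunger down with the fingertips in its dished head, keep it down while you swing it clockwise (seen from above) to the very next hole, and let it spring fully up there so that the turntable is locked again. Do not swing it backwards or on to a further hole, and press only as hard as the spring needs. Do not grip the head by its side, and leave the vials in their pockets and the things around the carousel where they are.

Things in the scene. Friction and masses are not known exactly. Their poses are not given: they have to be found in the camera images.
- station: the fixed indexing station: a square bare-aluminium plate 280 x 280 mm on legs, its top 53 mm above the table. Origin on the table under the turntable's axis, z up. Eight round holes, 21 mm wide, lie every 45 degrees on a circle of 110 mm radius about the axis (the first towards +x of this frame), joined by a narrow dark slot. A grey reader box, 100 mm high, stands on the -x side, from 142 to 202 mm from the axis. Stands in any yaw.
- turntable (a joint): angle of the white turntable (radius 70 mm) about the station's upright axis, rad; 0 at the start with its index arm towards +x of the station, over the first hole; grows CLOCKWISE seen from above; the next hole is at 0.785. Turns only while the plunger is down; light friction (about 0.1 N m) keeps it where it is left. When locked it has about 0.015 rad of play.
- plunger (a joint): how far the spring plunger is pressed down, m: 0 fully up (as at the start), 0.020 at the end stop. It rides on the turntable's index arm. Locked in a hole while less than about 0.005 down, quite free to swing from 0.014 on (aim for 0.016). Spring: about 5 N to start it, 9 N fully down. Its collar has a round nose that finds a hole by itself when let up within about 5 mm of the hole's centre; let up between holes it stays down under the plate.
- dish (a point): centre of the flat floor of the plunger's round black head, 110 mm from the axis, 119 mm above the table when up; goes down with the plunger. The floor is 50 mm wide inside a rim that stands 7 mm above it; outside the rim the head is 60 mm wide, so shut fingers stand inside and can push the rim sideways.
- head_side: the round side wall of the head below its dish, 60 mm wide, 11 mm high, moving with the plunger; not to be gripped. Origin on the plunger's axis at table height while the plunger is up (it goes down with the plunger).
- next_hole (a point): centre of the mouth of the next hole clockwise from the start, on top of the plate, 53 mm above the table; the plunger's axis must end over it.
- vial0: loose capped amber vial, 23 mm wide, 44 mm high, standing in a turntable pocket 51 mm from the axis; its top is 103 mm above the table. Origin at its underside (59 mm above the table), z up. Rides along with the turntable.
- vial1: loose capped amber vial, 23 mm wide, 44 mm high, standing in a turntable pocket 51 mm from the axis; its top is 103 mm above the table. Origin at its underside (59 mm above the table), z up. Rides along with the turntable.
- vial2: loose capped amber vial, 23 mm wide, 44 mm high, standing in a turntable pocket 51 mm from the axis; its top is 103 mm above the table. Origin at its underside (59 mm above the table), z up. Rides along with the turntable.
- vial3: loose capped amber vial, 23 mm wide, 44 mm high, standing in a turntable pocket 51 mm from the axis; its top is 103 mm above the table. Origin at its underside (59 mm above the table), z up. Rides along with the turntable.
- jar: bystander: amber jar, 68 mm wide, 85 mm high; origin under its centre. Leave alone.
- rack: bystander: aluminium tube rack, 90 x 170 mm, 62 mm high with its tubes; origin under its centre. Leave alone.
- beaker: bystander: white plastic beaker, 70 mm wide, 80 mm high; origin under its centre. Leave alone.
- stapler: bystander: stapler, 40 x 130 mm, 40 mm high, long along its y; origin under its centre. Leave alone.

How it is judged:
On the way, in this order (a step that is already met when the one before it is completed fails the run):
1. the plunger is pressed down clear of its first hole (value of joint plunger above 0.011 m and value of joint turntable between -0.15 and 0.15 rad), for 0.05 s.
2. still pressed, it is swung clockwise away from the first hole (value of joint plunger above 0.008 m and value of joint turntable above 0.3 rad), for 0.05 s.
3. the plunger has sprung up in the next hole (value of joint turntable between 0.735 and 0.835 rad and value of joint plunger below 0.003 m), for 0.2 s.
At the end, for the whole second after the job is handed in: Turntable one hole further clockwise (0.785 rad, within 0.05; plunger within 6 mm of the next hole), at rest, plunger up to within 3 mm; vials upright (0.2 rad) in their pockets (height within 5 mm); bystanders within 20 mm of their places (all of step 3 and horizontal distance between dish and next_hole below 0.006 m and velocity of joint turntable between -0.03 and 0.03 rad/s and angle between each of vial0, vial1, vial2, vial3's own z axis and vertical below 0.2 rad and height (world z) of vial0 between 0.054 and 0.064 m and height (world z) of vial1 between 0.054 and 0.064 m and height (world z) of vial2 between 0.054 and 0.064 m and height (world z) of vial3 between 0.054 and 0.064 m and distance of each of jar, rack, beaker, stapler from where it was at the start of the episode below 0.02 m); the robot touches nothing.
It fails at once if the turntable is swung backwards, or on past the next hole, by more than half a step (value of joint turntable above 1.18 rad or value of joint turntable below -0.39 rad).
It fails at once if the plunger is pressed with more than 45 N (contact force between the fingers and plunger above 45 N).
It fails at once if the head is gripped by its side (contact force between the fingers and head_side above 3 N).
It fails at once if a vial is lifted out of its pocket or tipped (height (world z) of any of vial0, vial1, vial2, vial3 above 0.071 m or angle between any of vial0, vial1, vial2, vial3's own z axis and vertical above 0.4 rad).
It fails at once if a bystander is lifted or shoved more than 30 mm (height (world z) of any of jar, rack, beaker, stapler above 0.015 m or distance of any of jar, rack, beaker, stapler from where it was at the start of the episode above 0.03 m).
It also fails if it takes over 38 s, if anything falls off the work surface, if the arm or the gripper's body presses on something with over 40 N, if the wrist force passes 120 N, or if a joint passes its speed limit or range.

ROBOT

A 6-joint arm with a two-finger parallel gripper is mounted at the origin on the work surface. World frame = base frame: x ahead of the robot, y to its left, z up, the work surface at z = 0. Lengths are in m, angles in rad, forces in N, time in s.
With the tool pointing down it reaches from about 0.275 to 0.85 m from the base axis. Payload 19 kg.
Tool frame: the origin (TCP) lies at the very end of the fingers, on their centre line; the grasp point (between the pads) lies 19 mm behind it; z points along the fingers, y is the direction in which the jaws open and shut (so a half turn about z gives the same grasp; the last joint's range is limited). The gripper opens to 85 mm and grips with 20 to 120 N. Pads are 22 mm wide; open, the fingers measure 114 mm over their backs; the gripper's body (76 mm by 85 mm) begins 54 mm behind the grasp point. The pads swing forward as they close: fully open they stand 13 mm farther back than shut.
Start: joints at [1.139, 0.15, 1.437, -0, 1.554, -0.134], TCP at [0.169, 0.55, 0.231] pointing down, gripper open.
Joint ranges: [-2.8, 2.8], [-0.68, 2.1], [0.12, 2.68], [-1.39, 4.53], [0.16, 2.79], [-2.81, 2.81]. Speed limits (rad/s): [1.89, 1.89, 2.22, 3.01, 3.01, 3.01].

INTERFACE

Orientations are given as [roll, pitch, yaw] about the fixed x, y, z axes, in that order (R = Rz(yaw) Ry(pitch) Rx(roll)).
In Python, from bench import r gives the robot as it stands.
- The arm moves only by the tool jog_arm, never from a script. Its argument "moves" is a list of rows, each a list of 3 entries, a list of its own where there are three numbers: the finger opening in mm, from 0 to 85.4, then the shift along the world's x, y, z in units of 60 mm (1.0 is 60 mm), then the turn, a rotation vector about the world's x, y, z in rad. A call has 1 to 12 rows; each row shifts and turns the commanded pose from where the row before left it; what a row does not reach is not made up. A row lasts 1/8 s, in which the tool goes at most 62.5 mm and 10.7 degrees, less where a joint would pass 70% of its speed; a pose out of reach is approached as far as the arm can. A call is refused whole if a number of a shift passes 1 or a number of a turn 0.188, either way. A call with a gripper value outside its range is refused whole. The fingers move at their own pace and stop on an object; "force" is the grip in N (left out, the last holds). Time passes only in rows, so rows that do not move let the fingers close. It gives the time, the measured TCP pose, the force and the opening at its end, in the units of the state.
- r.get_obs(): the state, without advancing time (a new reading comes with each control period).
- r.camera(name): name is "scene" or "top"; returns a dict with "img" (384x512x3 uint8, red, green, blue), "vertical_fov" (degrees; the focal length in pixels is half the picture's height over the tangent of half this angle, whatever the lens; pixels are square), "cx", "cy" (the principal point, pixels), "extrinsics" (4x4, takes a point from camera to world coordinates). Camera axes: x right, y down, z forward; pixel columns grow to the right and rows downward; lengths in m; the calibration is good to about 2 mm. A picture is of the moment at which its call begins. There is no depth.
- r.close_job(): hands the job in, once; it reports no verdict.
The state is a dict: "t": time; "joint_positions": joint angles; "qd": joint speeds; "joint_efforts": joint torques, N m; "ee_pos": TCP position; "orientation": TCP orientation; "force": force on the tool from outside, world axes, zero at the start; "wrist_torque": the same for the moment, N m; "grip_width": opening from 0.0 (shut) to 1.0 (fully open).
Only numpy, scipy, OpenCV 4.12 (cv2) and the standard library are available. Lean on these libraries where they do the work, as an engineer would, in place of code of your own. Each camera call takes 0.05 s, during which the arm holds its last target.

## Working session

There is one attempt and no reset: what is moved stays moved. The work goes in short steps, Python scripts to look and compute and a tool call to move; the robot and the scene stay as the last step left them, time stands still between calls to the robot, and variables do not carry over. Pictures are saved under pics/ and viewed, and the job is handed in when it is done.

Besides the shell and the picture viewer there is one more tool, called in YAML: its name, and indented under it one key for each argument. jog_arm: Moves the arm, as the interface text tells. Its arguments: {"type":"object","properties":{"moves":{"type":"array","items":{"type":"array"}},"force":{"type":"number"}},"required":["moves"]}

```bash
mkdir -p pics; python3 - <<'E'
from bench import r
import cv2,numpy as np
o=r.get_obs(); print({k:np.round(v,3) for k,v in o.items()})
for n in("scene","top"):
    c=r.camera(n); cv2.imwrite(f"pics/{n}0.png",c["img"][:,:,::-1])
    print(n,c["vertical_fov"],c["cx"],c["cy"],np.round(c["extrinsics"],4).tolist(), [k for k in c])
E
```

```text
{'t': np.float64(0.0), 'joint_positions': array([ 1.139,  0.151,  1.438, -0.   ,  1.554, -0.134]), 'qd': array([ 0.   , -0.001, -0.001,  0.   ,  0.001,  0.001]), 'joint_efforts': array([-3.0000e-03, -7.1307e+01, -5.7086e+01, -1.0000e-03,  9.0000e-03,
       -0.0000e+00]), 'ee_pos': array([0.169, 0.549, 0.231]), 'orientation': array([-3.14 , -0.   ,  2.844]), 'force': array([-0.072,  0.384,  0.68 ]), 'wrist_torque': array([ 0.068,  0.038, -0.005]), 'grip_width': np.float64(1.004)}
scene 49.59181930527318 257.9370413900688 187.4847945896624 [[-0.4254, 0.7149, -0.5549, 1.1584], [0.9048, 0.3248, -0.2753, 0.3166], [-0.0166, -0.6192, -0.785, 0.9638], [0.0, 0.0, 0.0, 1.0]] ['img', 'vertical_fov', 'cx', 'cy', 'extrinsics']
top 54.968260435267375 251.22688512064678 198.18444525023955 [[-0.0121, -0.9805, 0.1963, 0.3536], [-0.9999, 0.0111, -0.0065, -0.0169], [0.0042, -0.1963, -0.9805, 1.0883], [0.0, 0.0, 0.0, 1.0]] ['img', 'vertical_fov', 'cx', 'cy', 'extrinsics']
```

```bash
ls; ls pics
```

```text
pics
scene0.png
top0.png
```

View pics/top0.png

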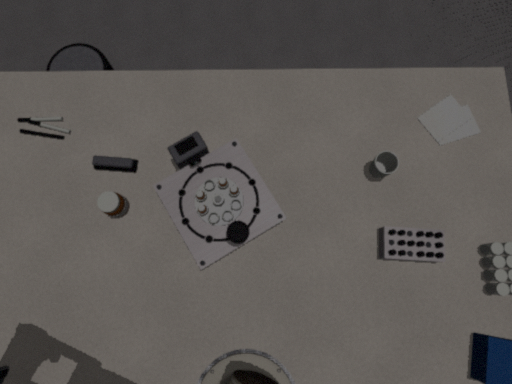

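View pics/scene0.png

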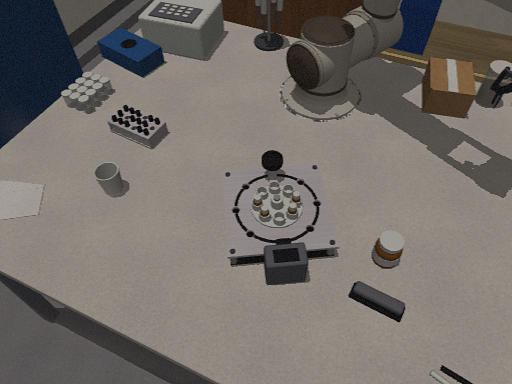

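The top view shows the station around (219,202), the black head near (238,232) and the reader at (188,148). I'll zoom in to get accurate hole pixels.

```bash
python3 - <<'E'
import cv2
a=cv2.imread("pics/top0.png")[120:280,140:300]; b=cv2.imread("pics/scene0.png")[140:290,205:355]
cv2.imwrite("pics/topz.png",cv2.convertScaleAbs(cv2.resize(a,(592,592),interpolation=cv2.INTER_CUBIC),alpha=1.6))
cv2.imwrite("pics/scz.png",cv2.convertScaleAbs(cv2.resize(b,(600,600),interpolation=cv2.INTER_CUBIC),alpha=1.6))
E
```

```text
(no output)
```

View pics/topz.png

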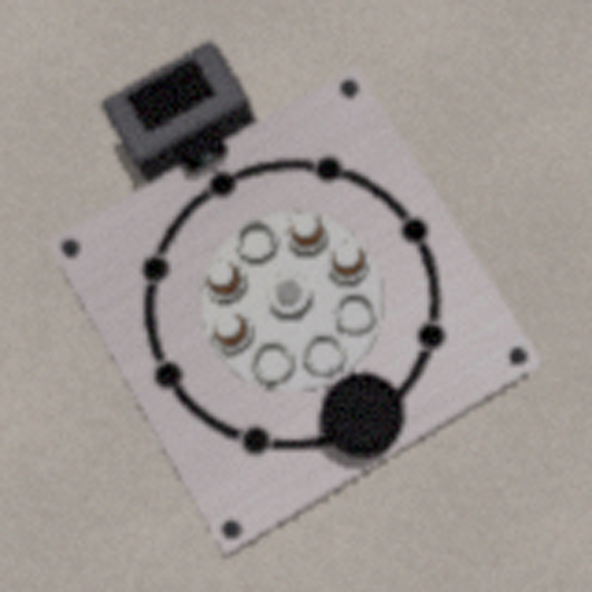

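View pics/scz.png

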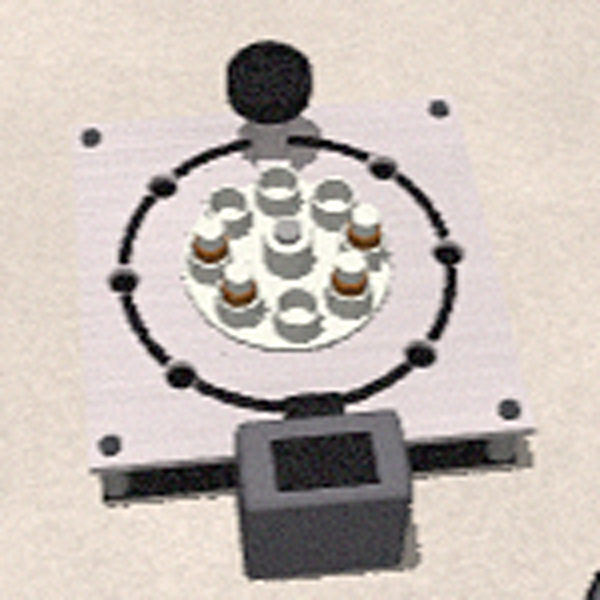

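The enlarged top crop shows the holes (starting at (256,440), lower left of the head) and the head at about (362,415). Clockwise from the head, the next hole is (256,440). Now I'll fit the station pose with both cameras.

```bash
cat >h.py <<'E'
import numpy as np
def proj(c,P):
    E=c["extrinsics"];f=192/np.tan(np.radians(c["vertical_fov"])/2)
    p=(np.asarray(P)-E[:3,3])@E[:3,:3]
    return np.c_[c["cx"]+f*p[:,0]/p[:,2],c["cy"]+f*p[:,1]/p[:,2]]
def hole(s,k,R=.11,z=.053):
    a=s[2]-np.asarray(k)*np.pi/4
    return np.c_[s[0]+R*np.cos(a),s[1]+R*np.sin(a),z+0*a]
E
python3 - <<'E'
from bench import r
from h import *
from scipy.optimize import least_squares
T=r.camera("top");S=r.camera("scene")
k=np.arange(1,8)
t=np.array([[256,440],[168,374],[155,268],[222,184],[329,168],[415,230],[432,335]])/3.7+[140,120]-.5+.5/3.7
ks=np.array([1,2,3,5,6,7]) # clockwise from above
s=np.array([[383,168],[448,253],[421,354],[181,375],[123,281],[162,186]])/4+[205,140]-.375
ht=np.array([[362,415]])/3.7+[140,120]-.4; hs=np.array([[269,82]])/4+[205,140]-.4
def res(p,w=(1,1)): return np.r_[(w[0]*(proj(T,hole(p,k))-t)).ravel(),(w[1]*(proj(S,hole(p,ks))-s)).ravel()]
for w in((1,1),(1,0),(0,1)):
    q=least_squares(res,[.4,.1,-2.6],args=(w,)).x
    f=lambda p:res(p,w)
    e=res(q); print(w,np.round(q,4),np.abs(e).max().round(2),np.sqrt((e**2).mean()).round(2))
    print(" dish",hole(q,[0],z=.119).round(4),"next",hole(q,[1]).round(4), proj(T,hole(q,[0],z=.126))-ht,proj(S,hole(q,[0],z=.126))-hs)
E
```

```text
(1, 1) [ 0.5531  0.0692 -2.6092] 0.32 0.16
 dish [[0.4583 0.0134 0.119 ]] next [[0.4466 0.0968 0.053 ]] [[ 0.14904908 -0.42519461]] [[-0.16424242 -2.10536386]]
(1, 0) [ 0.5534  0.0689 -2.6095] 0.5 0.2
 dish [[0.4586 0.0131 0.119 ]] next [[0.4469 0.0964 0.053 ]] [[ 0.26922359 -0.54936165]] [[-0.31840502 -2.06094654]]
(0, 1) [ 0.5527  0.0696 -2.608 ] 0.47 0.21
 dish [[0.4579 0.0136 0.119 ]] next [[0.4461 0.097  0.053 ]] [[ 0.06608354 -0.28623066]] [[-0.03676277 -2.17055359]]
```

jog_arm:
  moves:
    - [0,[0.4,-0.74,0],[0,0,0]]
    - [0,[0.4,-0.74,0],[0,0,0]]
    - [0,[0.4,-0.74,0],[0,0,0]]
    - [0,[0.4,-0.74,0],[0,0,0]]
    - [0,[0.4,-0.74,0],[0,0,0]]
    - [0,[0.4,-0.74,0],[0,0,0]]
    - [0,[0.4,-0.74,0],[0,0,0]]
    - [0,[0.4,-0.74,0],[0,0,0]]
    - [0,[0.4,-0.74,0],[0,0,0]]
    - [0,[0.4,-0.74,0],[0,0,0]]
    - [0,[0.4,-0.74,0],[0,0,0]]
    - [0,[0.4,-0.74,0],[0,0,0]]
  force: 40

```text
t: 1.7
ee_pos: [0.4572, 0.0152, 0.2313]
orientation: [3.142, 0.0, 2.844]
force: [0.9, 0.9, -0.5]
grip_width: -0.001
```

jog_arm:
  moves:
    - [0,[0,0,-0.4],[0,0,0]]
    - [0,[0,0,-0.4],[0,0,0]]
    - [0,[0,0,-0.4],[0,0,0]]
    - [0,[0,0,-0.2],[0,0,0]]
    - [0,[0,0,0],[0,0,0]]
    - [0,[0,0,0],[0,0,0]]

```text
t: 2.45
ee_pos: [0.4571, 0.0169, 0.1482]
orientation: [3.141, 0.001, 2.844]
force: [0.5, -0.2, 0.8]
grip_width: 0.001
```

```bash
python3 - <<'E'
from bench import r
import cv2
o=r.get_obs();print(o["ee_pos"],o["force"],o["joint_positions"])
ims=[r.camera(n)["img"][:,:,::-1] for n in("top","scene")]
a=cv2.resize(ims[0][120:280,140:300],(400,400),interpolation=2);b=cv2.resize(ims[1][110:260,205:355],(400,400),interpolation=2)
cv2.imwrite("pics/c1.png",cv2.convertScaleAbs(cv2.hconcat([a,b]),alpha=1.6))
E
```

```text
[0.4571215  0.01685502 0.14816334] [ 0.53997318 -0.18928784  0.80567731] [-1.31774464e-01 -5.31664750e-02  1.82089306e+00 -8.96377737e-05
  1.37274531e+00 -1.40485473e+00]
```

View pics/c1.png

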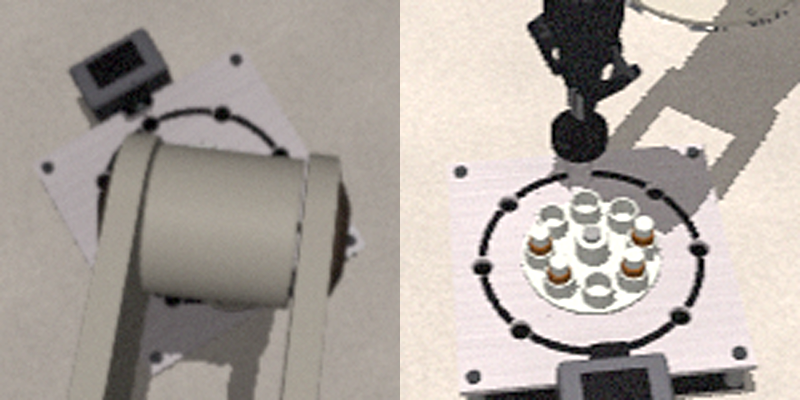

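Fingers hang centred over the dish (scene crop at (577,135)). Going down to just above the dish floor, then pressing slowly.

jog_arm:
  moves:
    - [0,[0.02,-0.06,-0.15],[0,0,0]]
    - [0,[0,0,-0.15],[0,0,0]]
    - [0,[0,0,-0.1],[0,0,0]]
    - [0,[0,0,-0.05],[0,0,0]]
    - [0,[0,0,-0.05],[0,0,0]]
    - [0,[0,0,0],[0,0,0]]
    - [0,[0,0,0],[0,0,0]]

```text
t: 3.42
ee_pos: [0.458, 0.0132, 0.1176]
orientation: [-3.141, 0.0, 2.844]
force: [-3.2, -0.1, 5.6]
grip_width: 0.001
```

jog_arm:
  moves:
    - [0,[0,0,-0.05],[0,0,0]]
    - [0,[0,0,-0.05],[0,0,0]]
    - [0,[0,0,-0.05],[0,0,0]]
    - [0,[0,0,-0.05],[0,0,0]]
    - [0,[0,0,-0.05],[0,0,0]]
    - [0,[0,0,0],[0,0,0]]
    - [0,[0,0,0],[0,0,0]]

```text
t: 4.3
ee_pos: [0.4581, 0.0131, 0.1029]
orientation: [-3.141, 0.001, 2.844]
force: [-4.6, -1.1, 8.7]
grip_width: 0.001
```

```bash
python3 - <<'E'
from h import *
p=hole([.5531,.0692,-2.6092],np.linspace(0,1,13))
print(p.round(4)[:, :2].tolist()); print((np.diff(p,axis=0)/.06).round(3)[:,:2].tolist())
E
```

```text
[[0.4583, 0.0134], [0.4549, 0.0197], [0.4518, 0.0262], [0.4493, 0.0329], [0.4471, 0.0398], [0.4454, 0.0468], [0.4442, 0.0539], [0.4434, 0.061], [0.4431, 0.0682], [0.4433, 0.0754], [0.4439, 0.0826], [0.445, 0.0897], [0.4466, 0.0967]]
[[-0.057, 0.105], [-0.05, 0.109], [-0.043, 0.112], [-0.036, 0.114], [-0.028, 0.117], [-0.021, 0.118], [-0.013, 0.119], [-0.005, 0.12], [0.003, 0.12], [0.011, 0.119], [0.019, 0.119], [0.026, 0.117]]
```

jog_arm:
  moves:
    - [0,[-0.03,0.05,0],[0,0,0]]
    - [0,[-0.027,0.055,0],[0,0,0]]
    - [0,[-0.05,0.11,0],[0,0,0]]
    - [0,[-0.043,0.112,0],[0,0,0]]
    - [0,[-0.036,0.114,0],[0,0,0]]
    - [0,[-0.028,0.117,0],[0,0,0]]
    - [0,[-0.021,0.118,0],[0,0,0]]
    - [0,[0,0,0],[0,0,0]]
    - [0,[0,0,0],[0,0,0]]

```text
t: 5.42
ee_pos: [0.4444, 0.054, 0.1031]
orientation: [3.141, 0.002, 2.844]
force: [-0.0, 1.2, 8.6]
grip_width: 0.005
```

```bash
python3 - <<'E'
from bench import r
import cv2
ims=[r.camera(n)["img"][:,:,::-1] for n in("top","scene")]
a=cv2.resize(ims[0][120:280,140:300],(300,300),interpolation=2);b=cv2.resize(ims[1][130:250,220:340],(480,480),interpolation=2)
b=cv2.convertScaleAbs(b,alpha=1.8)
cv2.imwrite("pics/c2.png",b)
E
```

```text
(no output)
```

View pics/c2.png

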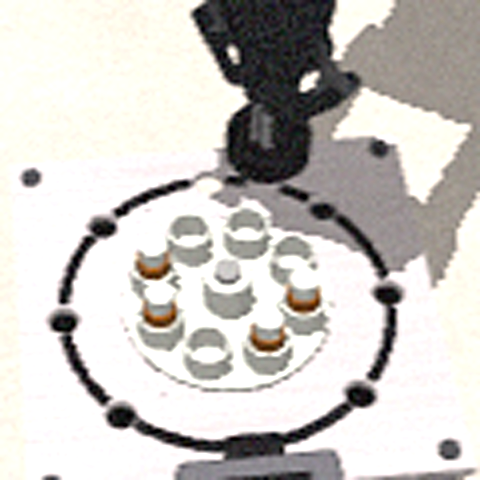

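The first hole is now exposed (205,187), and the head sits between holes with the fingers in its dish. Continuing the arc.

jog_arm:
  moves:
    - [0,[-0.013,0.119,0],[0,0,0]]
    - [0,[-0.005,0.12,0],[0,0,0]]
    - [0,[0.003,0.12,0],[0,0,0]]
    - [0,[0.011,0.119,0],[0,0,0]]
    - [0,[0.019,0.118,0],[0,0,0]]
    - [0,[0.015,0.06,0],[0,0,0]]
    - [0,[0.012,0.055,0],[0,0,0]]
    - [0,[0,0,0],[0,0,0]]
    - [0,[0,0,0],[0,0,0]]

```text
t: 6.65
ee_pos: [0.4469, 0.0967, 0.1031]
orientation: [3.141, 0.002, 2.844]
force: [-0.8, 1.3, 9.3]
grip_width: -0.0
```

```bash
python3 - <<'E'
from bench import r
from h import *
import cv2
C=r.camera("scene")
b=cv2.resize(np.ascontiguousarray(C["img"][130:230,230:330,::-1]),(600,600),interpolation=2)
b=cv2.convertScaleAbs(b,alpha=3)
s=[.5531,.0692,-2.6092]
def draw(k,col):
    c=hole(s,[k],z=.110)[0]; th=np.linspace(0,2*np.pi,60)
    for rad in(.03,):
        q=(proj(C,np.c_[c[0]+rad*np.cos(th),c[1]+rad*np.sin(th),c[2]+0*th])-[230,130]+.5)*6
        cv2.polylines(b,[q.astype(int)],True,col,1)
draw(1,(0,255,0))
cv2.imwrite("pics/c3.png",b)
E
```

```text
(no output)
```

View pics/c3.png

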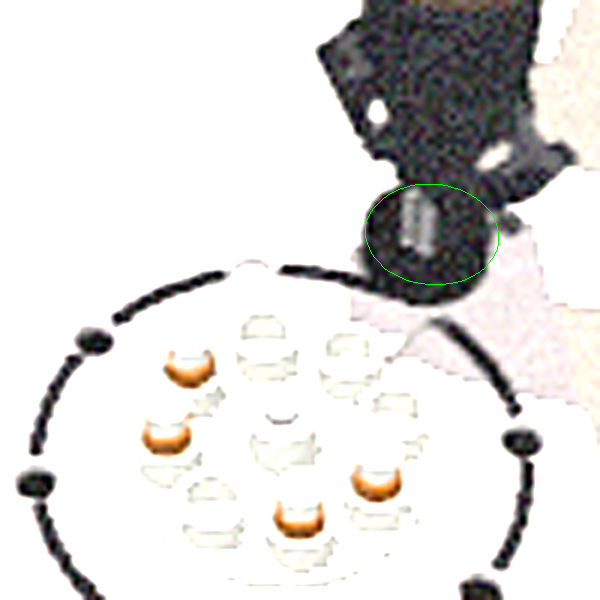

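jog_arm:
  moves:
    - [0,[0.006,0.025,0],[0,0,0]]
    - [0,[0.006,0.025,0],[0,0,0]]
    - [0,[0,0,0],[0,0,0]]
    - [0,[0,0,0],[0,0,0]]

```text
t: 7.2
ee_pos: [0.4477, 0.0996, 0.1031]
orientation: [3.141, 0.002, 2.844]
force: [-0.3, 0.7, 8.6]
grip_width: -0.003
```

```bash
python3 - <<'E'
from bench import r
from h import *
import cv2
C=r.camera("scene")
im=np.ascontiguousarray(C["img"][155:190,280:325,::-1]); Z=16
b=cv2.resize(im,None,fx=Z,fy=Z,interpolation=2)
b=cv2.convertScaleAbs(b,alpha=2)
s=[.5531,.0692,-2.6092]
for k,col in((1,(0,255,0)),(.95,(0,0,255))):
    for z in(.110,.099):
        c=hole(s,[k],z=z)[0]; th=np.linspace(0,2*np.pi,60)
        q=(proj(C,np.c_[c[0]+.03*np.cos(th),c[1]+.03*np.sin(th),c[2]+0*th])-[280,155]+.5)*Z
        cv2.polylines(b,[q.astype(int)],True,col,1)
cv2.imwrite("pics/c4.png",b)
E
```

```text
(no output)
```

View pics/c4.png

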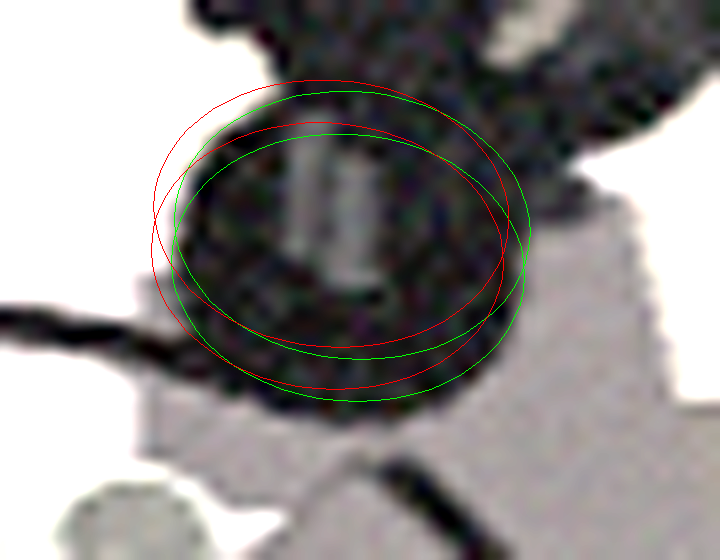

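The head outline now spans columns 178–518, against 175–528 predicted at the next hole, so it lies within about 2 mm of it. Releasing straight up.

jog_arm:
  moves:
    - [0,[0,0,0.05],[0,0,0]]
    - [0,[0,0,0.05],[0,0,0]]
    - [0,[0,0,0.05],[0,0,0]]
    - [0,[0,0,0.05],[0,0,0]]
    - [0,[0,0,0.05],[0,0,0]]
    - [0,[0,0,0.1],[0,0,0]]
    - [0,[0,0,0.1],[0,0,0]]
    - [0,[0,0,0.1],[0,0,0]]
    - [0,[0,0,0],[0,0,0]]

```text
t: 8.38
ee_pos: [0.4473, 0.0995, 0.1357]
orientation: [3.141, 0.001, 2.844]
force: [-1.0, 0.5, 0.0]
grip_width: 0.002
```

```bash
python3 - <<'E'
from bench import r
from h import *
import cv2
C=r.camera("scene")
im=np.ascontiguousarray(C["img"][150:190,278:328,::-1]); Z=14
b=cv2.resize(im,None,fx=Z,fy=Z,interpolation=2)
b=cv2.convertScaleAbs(b,alpha=2)
s=[.5531,.0692,-2.6092]
for z,col in((.126,(0,255,0)),(.108,(0,255,0)),(.110,(0,0,255))):
        c=hole(s,[1],z=z)[0]; th=np.linspace(0,2*np.pi,60)
        q=(proj(C,np.c_[c[0]+.03*np.cos(th),c[1]+.03*np.sin(th),c[2]+0*th])-[278,150]+.5)*Z
        cv2.polylines(b,[q.astype(int)],True,col,1)
cv2.imwrite("pics/c5.png",b)
E
```

```text
(no output)
```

View pics/c5.png

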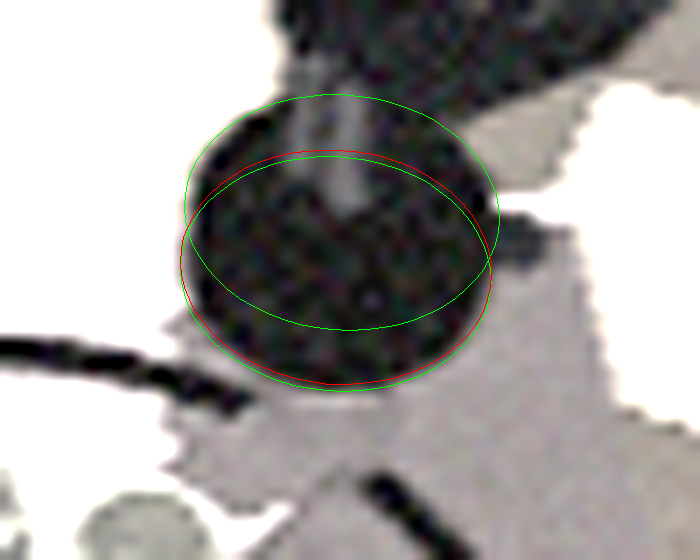

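The head matches the "up at next hole" outline (top edge at row ~95, bottom ~390). Retreating to get a clear view.

jog_arm:
  moves:
    - [0,[0,0,0.4],[0,0,0]]
    - [0,[0,0,0.5],[0,0,0]]
    - [0,[0,0,0.5],[0,0,0]]
    - [0,[-0.2,0.6,0.3],[0,0,0]]
    - [0,[-0.2,0.7,0],[0,0,0]]
    - [0,[-0.2,0.7,0],[0,0,0]]
    - [0,[-0.2,0.7,0],[0,0,0]]
    - [0,[-0.2,0.7,0],[0,0,0]]
    - [0,[-0.2,0.7,0],[0,0,0]]
    - [0,[-0.2,0.7,0],[0,0,0]]
    - [0,[0,0,0],[0,0,0]]
    - [0,[0,0,0],[0,0,0]]

```text
t: 9.93
ee_pos: [0.363, 0.3872, 0.2369]
orientation: [-3.141, -0.0, 2.844]
force: [0.4, -0.3, 0.8]
grip_width: 0.001
```

```bash
python3 - <<'E'
from bench import r
from h import *
import cv2
s=[.5531,.0692,-2.6092];out=[]
for n,(y,x),S in(("top",(120,140),160),("scene",(140,205),150)):
    C=r.camera(n); Z=400/S
    if n=="top": cv2.imwrite("pics/top9.png",C["img"][:,:,::-1])
    b=cv2.convertScaleAbs(cv2.resize(np.ascontiguousarray(C["img"][y:y+S,x:x+S,::-1]),(400,400),interpolation=2),alpha=1.6)
    c=hole(s,[1],z=.126)[0]; th=np.linspace(0,2*np.pi,60)
    q=(proj(C,np.c_[c[0]+.03*np.cos(th),c[1]+.03*np.sin(th),c[2]+0*th])-[x,y]+.5)*Z
    cv2.polylines(b,[q.astype(int)],True,(0,255,0),1); out.append(b)
cv2.imwrite("pics/c6.png",cv2.hconcat(out))
d=cv2.absdiff(cv2.imread("pics/top0.png"),cv2.imread("pics/top9.png")).max(2)
print(r.get_obs()["force"]); cv2.imwrite("pics/d.png",cv2.convertScaleAbs(d,alpha=3))
E
```

```text
[ 0.34320483  0.28091462 -0.67585241]
```

View pics/c6.png

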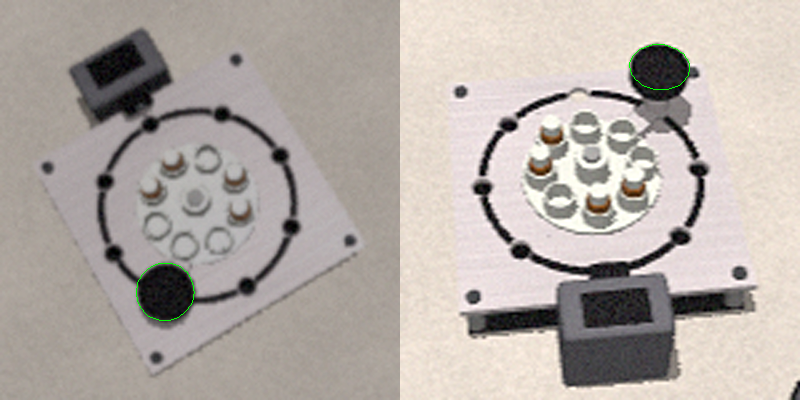

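View pics/d.png

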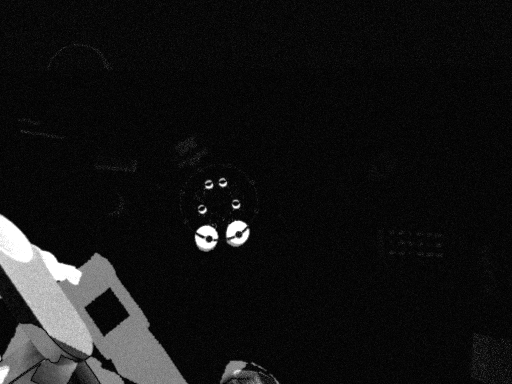

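The head sits exactly on the predicted "up, next hole" outline in both views. All four vials stand in their pockets, and apart from the arm and its shadow the difference image shows only the head and vials moved. Handing in.

```bash
python3 -c "
from bench import r
print(r.close_job())"
```

```text
the job is handed in; nothing more can be done
None
```

The carousel is one hole further clockwise, with the plunger sprung up in the next hole. I handed the job in with the clock at about 10 s of the 38 s allowed; no verdict is reported.

- **What I did:** I found the station in both cameras (pixel fit 0.16 RMS). I pressed the plunger about 16 mm down with shut fingers in its dish, swung it along the 110 mm arc to the next hole, let it up and moved the arm clear. The highest push I read, at the end of a move, was about 9 N.
- **Disagreement on the way:** before release the head lagged the fingertips by about 3 mm, because they slide a little in the dish. I pushed about 3 mm further, and the picture then put the head within about 2 mm of the hole.
- **Last checks:** in both cameras the head lies on the outline predicted for fully up over the next hole. All four vials stand upright in their pockets, and a before/after image shows no movement of the jar, rack, beaker or stapler. The tool force is near zero. No check failed at the end. The plunger and turntable values were judged from the pictures, as the joints cannot be read directly.

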